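Shift the petal crimper into its third slot

TASK

The small gearstick on the petal crimping machine stands somewhere on the left side of its H-shaped gate; shift it into the third slot, the far right one (right and away from the robot, seen from the robot): push it to the middle, across to the right, then forward until it is fully home, and take the hand away. Push the lever gently with the fingertips or the outside of the fingers, without taking its knob between the fingers and without forcing it, and leave the other things on the table where they are.

Things in the scene. Friction and masses are not known exactly. Their poses are not given: they have to be found in the camera images.
- crimper: Petal crimper, fixed: base 190 x 540 mm, white gate housing, and left of it (+y) two fluted rollers between white cheeks (tops 137 mm above the table; the nearer cheek begins 144 mm left of the gate's centre). Origin on the table under the gate's centre; x forward (away from the robot), y left, z up; turned up to 0.3 rad. The stick's pivot is 20 mm above the origin.
- gate_centre (a point): Centre of the H gate on top of its steel plate (120 x 110 mm), 90 mm above the table. Two 14 mm wide slots run forward and back, centre lines 22 mm left and right of here; an 18 mm wide crossbar through here joins them. The 10 mm stick can go 22 mm forward and back of here. First slot far left, second near left, third far right, fourth near right. The gate is solid.
- slot3_end (a point): Where the stick's axis stands at the far end of the third (far right) slot, on top of the gate plate: 22 mm forward and 22 mm right of gate_centre in the machine's axes.
- knob (a point): Centre of the black ball knob (40 mm across, 18 mm collar under it) on the steel gearstick, 140 mm from the stick's pivot. In the machine's frame, with a = shift_across, f = shift_fore: x = 0.14 sin f, y = -0.14 sin a cos f, z = 0.02 + 0.14 cos a cos f (m): 160 mm above the table when upright, about 146 mm at the end of a slot.
- shift_across (a joint): Sideways tilt of the gearstick, rad: 0 in the middle, positive to the right (-y of the machine); -0.33 in the left slots, +0.33 in the right slots, 0.03 of play each way. It can change only with the stick in the crossbar (shift_fore within about 0.06 of 0). About 2 N at the knob moves it; it stays where it is left (no spring).
- shift_fore (a joint): Forward tilt of the gearstick, rad: 0 in the crossbar, positive forward (away from the robot); about +0.31 fully home at the forward end of a slot, -0.31 at the near end. Starts anywhere along the left slots. About 2 N at the knob moves it; it stays where it is left.
- glue: Bystander: white glue bottle, 42 mm wide, 125 mm high, standing right of the crimper. Origin under its centre.
- tape: Bystander: roll of tape, 48 mm wide, 18 mm high, lying on the crimper's housing (76 mm above the table), between gate and rollers. Origin under its centre.
- beads: Bystander: glass jar, 56 mm wide, 70 mm high, right of the crimper. Origin under its centre.
- scissors: Bystander: scissors, about 165 mm long, lying on the table on the robot's side of the crimper. Origin on the table near the middle.
- wire_spool: Bystander: spool, 60 mm wide, 45 mm high, beyond the crimper. Origin under its centre.
- punch: Bystander: craft punch, 60 x 45 x 43 mm, on the robot's side of the gate. Origin under its centre.
- mug: Bystander: white mug, 76 mm wide, 90 mm high, beyond the crimper. Origin under its centre.

How it is judged:
On the way:
1. the lever has been brought across through the gate's crossbar to the right-hand side (value of joint shift_across above 0.27 rad and value of joint shift_fore between -0.12 and 0.12 rad), for 0.04 s.
At the end, for the whole second after the job is handed in: The lever stands at rest at the forward end of the third (far right) slot: sideways tilt over 0.27 rad, forward tilt over 0.26 rad (knob within about 7 mm of fully home) (value of joint shift_across between 0.27 and 0.4 rad and value of joint shift_fore between 0.26 and 0.38 rad and velocity of joint shift_fore between -0.05 and 0.05 rad/s); the robot touches nothing.
It fails at once if the lever was forced: pressed with more than 40 N (contact force between the fingers and shift_fore above 40 N).
It fails at once if the knob was taken between the fingers (distance between the grasp point and knob below 0.024 m).
It fails at once if another thing was moved more than 25 mm or knocked over (distance of any of glue, tape, beads, scissors, wire_spool, punch, mug from where it was at the start of the episode above 0.025 m or angle between any of glue, tape, beads, scissors, wire_spool, punch, mug's own z axis and vertical above 0.5 rad).
It also fails if it takes over 61 s, if anything falls off the work surface, if the arm or the gripper's body presses on something with over 40 N, if the wrist force passes 120 N, or if a joint passes its speed limit or range.

ROBOT

A 7-joint arm with a two-finger parallel gripper is mounted at the origin on the work surface. World frame = base frame: x ahead of the robot, y to its left, z up, the work surface at z = 0. Lengths are in m, angles in rad, forces in N, time in s.
With the tool pointing down it reaches from about 0.4 to 0.75 m from the base axis. Payload 19.5 kg.
Tool frame: the origin (TCP) lies at the very end of the fingers, on their centre line; the grasp point (between the pads) lies 19 mm behind it; z points along the fingers, y is the line along which they close (so a half turn about z gives the same grasp; the last joint's range is limited). The gripper opens to 85 mm and grips with 20 to 120 N. Pads are 22 mm wide; open, the fingers measure 114 mm over their backs; the gripper's body (76 mm by 85 mm) begins 54 mm behind the grasp point. The pads swing forward as they close: fully open they stand 13 mm farther back than shut.
Start: joints at [1.096, 0.707, -0.028, 1.485, 0.022, 0.951, -0.075], TCP at [0.241, -0.522, 0.204] pointing down, gripper open.
Joint ranges: [-2.71, 2.71], [-0.32, 2.16], [-1.57, 1.52], [0, 2.45], [-1.46, 4.6], [0, 2.02], [-2.83, 2.83]. Speed limits (rad/s): [1.89, 1.89, 2.57, 2.57, 3.01, 3.01, 3.01].

INTERFACE

Orientations are given as a rotation vector (axis times angle).
In Python, from plant import manip gives the robot as it stands.
- The arm moves only by the tool send_rows, never from a script. Its argument "rows" is a list of rows, each a list of 3 entries, a list of its own where there are three numbers: the opening, from -1 (shut) to 1 (fully open), then the shift along the tool's x, y, z in m, then the turn, a rotation vector about the tool's x, y, z in rad. In form: [[gripper, [dx, dy, dz], [rx, ry, rz]], ...]. A call has 1 to 20 rows; each row shifts and turns the commanded pose from where the row before left it, along the tool's axes as they then stand; what a row does not reach is not made up. A row lasts 1/10 s, in which the tool goes at most 50 mm and 8.59 degrees, less where a joint would pass 70% of its speed; a pose out of reach is approached as far as the arm can. A call with a gripper value outside its range is refused whole. The fingers move at their own pace and stop on an object; "grip_force" is the grip in N (left out, the last holds). Time passes only in rows, so rows that do not move let the fingers close. It gives the time, the measured TCP pose, the force, the opening and the grip force at its end, in the units of the state.
- manip.observe(): the state, without advancing time (a new reading comes with each control period).
- manip.camera(name): name is "scene" or "side" or "wrist"; returns (picture, depth): 400x640x3 uint8, red, green, blue; 400x640 float32, m along the optical axis (not along the pixel's ray), 0 where there is no reading.
- manip.get_calibration(name): a dict with "intrinsics" (3x3 intrinsics, pixels), "k1" (the pictures are not rectified: a ray, as slopes to the right and down, at radius r is drawn at 1 + k1 r^2 times it, then the intrinsics apply), "camera_from_world" (4x4, takes a point from world to camera coordinates); the wrist camera has in their place "T_tool_cam" (4x4, takes a point from camera to tool coordinates, whose origin is the TCP and whose axes are the flange's). Camera axes: x right, y up, looking along -z (the intrinsics and any distortion apply to the point x, -y, -z); pixel columns grow to the right and rows downward; lengths in m; the calibration is good to about 2 mm. A picture is of the moment at which its call begins: read the wrist's pose just before it. get_calibration takes no time and is no camera call.
- manip.sign_off(): hands the job in; it is judged then, once.
Trained networks look in the newest picture that a camera, given by its name, has taken for a name from the list of things; names that differ only in an ending like _2 or _b are one class to them, and where a whole thing is asked for, a point or a joint stands for the part that bears it (a point fixed in the world has none). Each returns a list of dicts, best first, with "p" (0 to 1); they miss things now and then, are a little off and sometimes report something else, mostly with a low value. They report only what shows in the picture. A call takes as long as a camera call.
- manip.spot_in(camera, name): "centre" ([x, y, z] in m, in world coordinates, good to about 4 mm: the middle of the surface that is visible of it).
The state is a dict: "time_s": time; "q": joint angles; "qd": joint speeds; "joint_torque": joint torques, N m; "position": TCP position; "orientation": TCP orientation; "wrist_force": force on the tool from outside, world axes, zero at the start; "ft_torque": the same for the moment, N m; "opening": opening from 0.0 (shut) to 1.0 (fully open); "grasp_force": force on a finger pad.
Only numpy, scipy, OpenCV 4.12 (cv2) and the standard library are available. Lean on these libraries where they do the work, as an engineer would, in place of code of your own. Each camera call takes 0.05 s, during which the arm holds its last target. There are 200 camera calls.

## Working session

There is one attempt and no reset: what is moved stays moved. The work goes in short steps, Python scripts to look and compute and a tool call to move; the robot and the scene stay as the last step left them, time stands still between calls to the robot, and variables do not carry over. Pictures are saved under pics/ and viewed, at most 10 in all, crops included, and the job is handed in when it is done.

Besides the shell and the picture viewer there is one more tool, called after ">>>" as name(argument=value, ...) on one line, values as JSON. send_rows: Moves the arm, as the interface text tells. Its arguments: {"type":"object","properties":{"rows":{"type":"array","items":{"type":"array"}},"grip_force":{"type":"number"}},"required":["rows"]}

```bash
mkdir -p pics; ls
python3 - <<'E'
from plant import manip
import cv2,numpy as np
s=manip.observe();print(s['time_s'],s['position'],s['orientation'],s['opening'])
for c in ['scene','side']:
    p,d=manip.camera(c);cv2.imwrite(f'pics/{c}0.png',p[:,:,::-1])
    np.savez(f'{c}0.npz',p=p,d=d)
    for n in ['knob','gate_centre','crimper','tape','glue','slot3_end']:
        print(c,n,[(np.round(r['centre'],3).tolist(),round(r['p'],2)) for r in manip.spot_in(c,n)][:3])
E
```

```text
pics
0.0 [ 0.24105969 -0.52170132  0.20402686] [-3.06727112e+00 -6.74314887e-01  3.86453308e-04] 0.9998867360009018
scene knob [([0.613, 0.086, 0.157], 0.71)]
scene gate_centre [([0.681, 0.241, 0.079], 0.9)]
scene crimper [([0.679, 0.24, 0.077], 0.82)]
scene tape [([0.616, 0.086, 0.158], 0.62), ([0.688, 0.153, 0.094], 0.55)]
scene glue [([0.641, -0.116, 0.07], 0.7)]
scene slot3_end [([0.68, 0.241, 0.079], 0.63)]
side knob [([0.598, 0.101, 0.154], 0.7)]
side gate_centre [([0.607, 0.291, 0.068], 0.93)]
side crimper [([0.606, 0.293, 0.075], 0.92)]
side tape [([0.685, 0.143, 0.095], 0.6)]
side glue [([0.625, -0.112, 0.077], 0.88)]
side slot3_end [([0.607, 0.291, 0.071], 0.61)]
```

View pics/scene0.png

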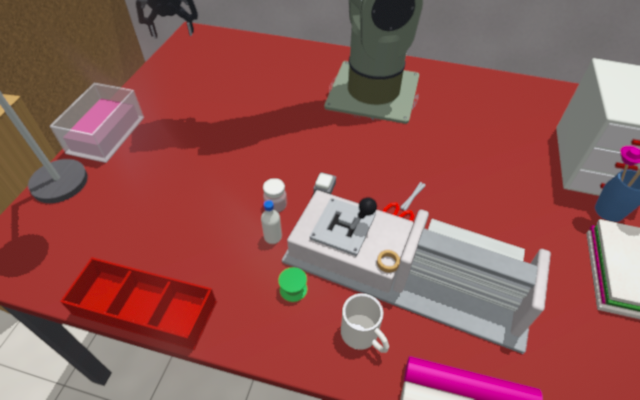

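View pics/side0.png

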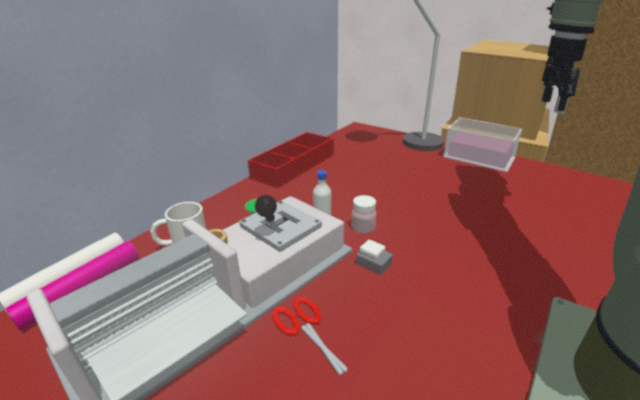

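The scene view shows the gate plate around (343,225), with the knob at (367,206) on the left side of the gate nearest the robot. The mug is at (362,320), the spool at (292,284), the glue at (271,225) and the tape at (388,260). Next I'll fit the plate pose from depth.

```bash
cat > h.py <<'E'
import numpy as np,cv2
from plant import manip
def cloud(c,d):
    k=manip.get_calibration(c);K=np.array(k['intrinsics']);T=np.linalg.inv(np.array(k['camera_from_world']))
    h,w=d.shape;u,v=np.meshgrid(np.arange(w),np.arange(h))
    uv=np.stack([u,v],-1).reshape(-1,1,2).astype(np.float64)
    n=cv2.undistortPoints(uv,K,np.array([k['k1'],0,0,0,0.]))[:,0].reshape(h,w,2)
    P=np.stack([n[...,0]*d,-n[...,1]*d,-d,np.ones_like(d)],-1)
    W=(P@T.T)[...,:3];W[d<=0]=np.nan
    return W
E
python3 - <<'E'
from h import *
for c in ['scene','side']:
    f=np.load(c+'0.npz');W=cloud(c,f['d'])
    x,y,z=W[...,0],W[...,1],W[...,2]
    near=(abs(x-.62)<.13)&(abs(y-.07)<.14)
    hz=np.histogram(z[near],bins=np.arange(.06,.11,.003));print(c,hz[0])
    m=near&(z>.084)&(z<.097)
    n,l,st,_=cv2.connectedComponentsWithStats(m.astype(np.uint8))
    i=1+np.argmax(st[1:,4]);q=W[l==i]
    r=cv2.minAreaRect(q[:,:2].astype(np.float32));print('plate',len(q),r,q[:,2].mean())
    m2=near&(z>.07)&(z<.081);q2=W[m2]
    print('housing',cv2.minAreaRect(q2[:,:2].astype(np.float32)))
    kn=near&(z>.13)&(f['p'].sum(-1)<200)&(np.hypot(x-.607,y-.09)<.06);K=W[kn]
    A=np.c_[2*K,np.ones(len(K))];s=np.linalg.lstsq(A,(K**2).sum(1),rcond=None)[0];print('knob',len(K),s[:3],np.sqrt(s[3]+s[:3]@s[:3]),K.min(0),K.max(0))
    # fixed radius fit
    from scipy.optimize import least_squares
    o=least_squares(lambda c:np.linalg.norm(K-c,axis=1)-.02,K.mean(0)-[0,0,.01],loss='soft_l1',f_scale=.002);print(o.x)
E
```

```text
scene [  89  111   88  119  866 2536  545  134  135  790 1076  190   32   17
   14   17]
plate 1876 ((0.6170170903205872, 0.04528667777776718), (0.11129672080278397, 0.12270340323448181), 81.78317260742188) 0.09004686312308234
housing ((0.6226125359535217, 0.07789932191371918), (0.2668972611427307, 0.1629137545824051), 81.46814727783203)
knob 263 [0.60483169 0.09145484 0.15109018] 0.020606818517319797 [0.59599429 0.07438533 0.13060178] [0.62649641 0.11106952 0.17341789]
[0.60508777 0.09164546 0.15166682]
side [ 143  145  156  158  333 2576  222  174  198  466 1182   89   18   16
   16   17]
plate 1759 ((0.6180282831192017, 0.04352226108312607), (0.11253896355628967, 0.12179968506097794), 81.98030853271484) 0.08996668593756366
housing ((0.6214450001716614, 0.07600277662277222), (0.2679537832736969, 0.16105078160762787), 82.16755676269531)
knob 330 [0.60636817 0.0899283  0.1524423 ] 0.019412285898870996 [0.58524892 0.08023517 0.13026752] [0.61416037 0.11085896 0.17234426]
[0.60695152 0.08945798 0.15208546]
```

>>> send_rows(rows=[[-1, [0, 0, -0.02], [0, 0, -0.1425]], [-1, [0, 0, -0.02], [0, 0, -0.1425]], [-1, [0, 0, -0.02], [0, 0, -0.1425]], [-1, [0, 0, -0.02], [0, 0, -0.1425]], [-1, [0, 0, 0], [0, 0, -0.1425]], [-1, [0, 0, 0], [0, 0, -0.1425]], [-1, [0, 0, 0], [0, 0, -0.1425]], [-1, [0, 0, 0], [0, 0, 0]]])

```text
time_s: 1.5
position: [0.241, -0.522, 0.2844]
orientation: [-2.369, -2.063, -0.0]
wrist_force: [-0.3, -0.3, -0.5]
opening: 0.004
grasp_force: 0.0
```

>>> send_rows(rows=[[-1, [0.033, 0.0104, 0], [0, 0, 0]], [-1, [0.033, 0.0104, 0], [0, 0, 0]], [-1, [0.033, 0.0104, 0], [0, 0, 0]], [-1, [0.033, 0.0104, 0], [0, 0, 0]], [-1, [0.033, 0.0104, 0], [0, 0, 0]], [-1, [0.033, 0.0104, 0], [0, 0, 0]], [-1, [0.033, 0.0104, 0], [0, 0, 0]], [-1, [0.033, 0.0104, 0], [0, 0, 0]], [-1, [0.033, 0.0104, 0], [0, 0, 0]], [-1, [0.033, 0.0104, 0], [0, 0, 0]], [-1, [0.033, 0.0104, 0], [0, 0, 0]], [-1, [0.033, 0.0104, 0], [0, 0, 0]], [-1, [0.033, 0.0104, 0], [0, 0, 0]], [-1, [0.033, 0.0104, 0], [0, 0, 0]], [-1, [0.033, 0.0104, 0], [0, 0, 0]], [-1, [0, 0, 0], [0, 0, 0]], [-1, [0, 0, 0], [0, 0, 0]]])

```text
time_s: 3.2
position: [0.4649, -0.0534, 0.2844]
orientation: [-2.375, -2.057, 0.0]
wrist_force: [-0.1, -0.3, -0.2]
opening: -0.003
grasp_force: 0.0
```

```bash
cat >> h.py <<'E'
from scipy.spatial.transform import Rotation as R
C=np.array([.6175,.0444]);X=np.array([.99,-.141]);Y=np.array([.141,.99])
def st():
    s=manip.observe();p=s['position'];r=R.from_rotvec(s['orientation']).as_matrix()
    print('t',s['time_s'],'tcp machine',np.round([(p[:2]-C)@X,(p[:2]-C)@Y,p[2]],4),'toolx vs Y',np.round(np.arctan2(r[1,0],r[0,0])-1.429,3),'z',np.round(r[:,2],3),'F',np.round(s['wrist_force'],1),'op',round(s['opening'],2),'q',np.round(s['q'],2))
def knob(tag=None):
    for c in ['scene','side']:
        p,d=manip.camera(c);W=cloud(c,d)
        rel=W[...,:2]-C;m=np.stack([rel@X,rel@Y,W[...,2]],-1)
        if tag:cv2.imwrite(f'pics/{c}{tag}.png',p[:,:,::-1])
        for r in manip.spot_in(c,'knob')[:2]:
            w=np.array(r['centre']);print(c,'spot',round(r['p'],2),np.round([(w[:2]-C)@X,(w[:2]-C)@Y,w[2]],4))
E
python3 -c "
from h import *
st()"
```

```text
t 3.2 tcp machine [-0.1373 -0.1183  0.2844] toolx vs Y -0.001 z [-0.  0. -1.] F [-0.1 -0.3 -0.2] op -0.0 q [ 0.26  0.46 -0.35  1.71  0.18  1.01 -0.3 ]
```

>>> send_rows(rows=[[-1, [0.027, 0.0087, 0], [0, 0, 0]], [-1, [0.027, 0.0087, 0], [0, 0, 0]], [-1, [0.027, 0.0087, 0], [0, 0, 0]], [-1, [0.027, 0.0087, 0], [0, 0, 0]], [-1, [0.027, 0.0087, 0], [0, 0, 0]], [-1, [0.027, 0.0087, 0], [0, 0, 0]], [-1, [0, 0, 0], [0, 0, 0]], [-1, [0, 0, 0.025], [0, 0, 0]], [-1, [0, 0, 0.025], [0, 0, 0]], [-1, [0, 0, 0.025], [0, 0, 0]], [-1, [0, 0, 0.025], [0, 0, 0]], [-1, [0, 0, 0.025], [0, 0, 0]], [-1, [0, 0, 0.017], [0, 0, 0]], [-1, [0, 0, 0], [0, 0, 0]], [-1, [0, 0, 0], [0, 0, 0]]])

```text
time_s: 4.7
position: [0.5395, 0.0985, 0.1431]
orientation: [2.374, 2.057, -0.0]
wrist_force: [-0.4, -0.2, 1.0]
opening: -0.001
grasp_force: 0.0
```

```bash
python3 -c "
from h import *
st();knob('1')"
```

```text
t 4.7 tcp machine [-0.0849  0.0426  0.1431] toolx vs Y -0.001 z [ 0. -0. -1.] F [-0.4 -0.2  1. ] op -0.0 q [-0.09  0.76 -0.29  1.66  0.29  0.77 -0.65]
scene spot 0.56 [-0.0085  0.0399  0.1602]
side spot 0.72 [0.0516 0.1037 0.0936]
side spot 0.59 [-0.026   0.0539  0.1556]
```

View pics/side1.png

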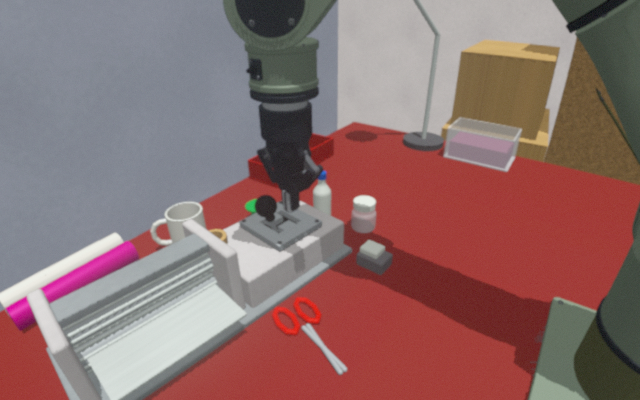

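The side view shows the shut fingers at about (290,200), on the robot's side of the knob at (265,207) and clear of it. Next I'll push gently forward.

>>> send_rows(rows=[[-1, [0, 0.008, 0], [0, 0, 0]], [-1, [0, 0.008, 0], [0, 0, 0]], [-1, [0, 0.005, 0], [0, 0, 0]], [-1, [0, 0.004, 0], [0, 0, 0]], [-1, [0, 0.004, 0], [0, 0, 0]], [-1, [0, 0.004, 0], [0, 0, 0]], [-1, [0, 0.004, 0], [0, 0, 0]], [-1, [0, 0.004, 0], [0, 0, 0]], [-1, [0, 0.004, 0], [0, 0, 0]], [-1, [0, 0, 0], [0, 0, 0]], [-1, [0, 0, 0], [0, 0, 0]]])

```text
time_s: 6.0
position: [0.5838, 0.0931, 0.1425]
orientation: [-2.372, -2.06, 0.0]
wrist_force: [0.6, 0.6, 0.3]
opening: -0.001
grasp_force: 0.0
```

```bash
cat >> h.py <<'E'
from scipy.optimize import least_squares
def fitk(a0,f0,tag=None,cams=('scene','side')):
    pos=lambda a,f:np.array([.14*np.sin(f),-.14*np.sin(a)*np.cos(f),.02+.14*np.cos(a)*np.cos(f)])
    for c in cams:
        p,d=manip.camera(c);W=cloud(c,d);rel=W[...,:2]-C
        m=np.stack([rel@X,rel@Y,W[...,2]],-1)
        if tag:cv2.imwrite(f'pics/{c}{tag}.png',p[:,:,::-1])
        q=m[(np.linalg.norm(m-pos(a0,f0),axis=-1)<.032)&(p.sum(-1)<200)&(m[...,2]>.125)]
        if len(q)<40: print(c,'few',len(q));continue
        o=least_squares(lambda v:np.linalg.norm(q-pos(*v),axis=1)-.02,[a0,f0],loss='soft_l1',f_scale=.0015)
        print(c,len(q),'a,f',np.round(o.x,3),'res',round(np.median(abs(np.linalg.norm(q-pos(*o.x),axis=1)-.02)),4),'knob',np.round(pos(*o.x),4))
E
python3 -c "
from h import *
st();fitk(-.33,-.05,'2')"
```

```text
t 6.0 tcp machine [-0.0402  0.0435  0.1425] toolx vs Y 0.001 z [-0.  0. -1.] F [0.6 0.6 0.3] op -0.0 q [-0.07  0.82 -0.3   1.5   0.28  0.87 -0.6 ]
scene 274 a,f [-0.329 -0.135] res 0.0009 knob [-0.0188  0.0449  0.1513]
side 297 a,f [-0.315 -0.122] res 0.0005 knob [-0.0171  0.0431  0.1521]
```

View pics/side2.png

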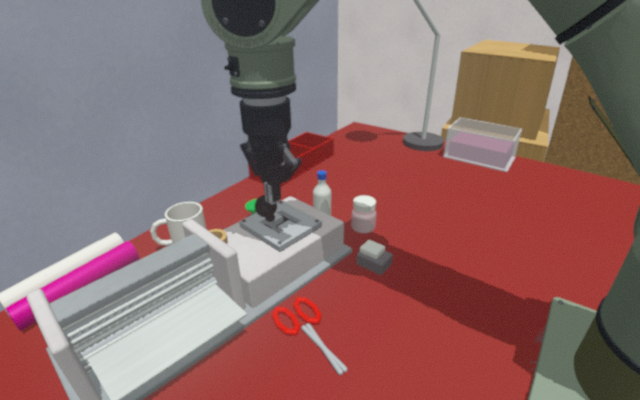

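The fingers are thinner along tool y than I assumed and are only just touching, which puts the grasp point close to the 24 mm limit. I'll back off, raise the hand so the tips push at the equator, and push again.

>>> send_rows(rows=[[-1, [0, -0.008, 0], [0, 0, 0]], [-1, [0, 0, -0.01], [0, 0, 0]], [-1, [0, 0.005, 0], [0, 0, 0]], [-1, [0, 0.004, 0], [0, 0, 0]], [-1, [0, 0.003, 0], [0, 0, 0]], [-1, [0, 0.003, 0], [0, 0, 0]], [-1, [0, 0.003, 0], [0, 0, 0]], [-1, [0, 0, 0], [0, 0, 0]]])

```text
time_s: 6.9
position: [0.594, 0.0916, 0.1523]
orientation: [-2.372, -2.06, 0.0]
wrist_force: [0.2, 0.5, 0.6]
opening: 0.003
grasp_force: 0.0
```

```bash
python3 -c "
from h import *
st();fitk(-.33,-.08)"
```

```text
t 6.9 tcp machine [-0.0299  0.0434  0.1523] toolx vs Y 0.001 z [-0.  0. -1.] F [0.2 0.5 0.6] op 0.0 q [-0.06  0.82 -0.3   1.45  0.28  0.92 -0.58]
scene 281 a,f [-0.328 -0.135] res 0.0009 knob [-0.0189  0.0447  0.1513]
side 365 a,f [-0.316 -0.123] res 0.0005 knob [-0.0171  0.0432  0.1521]
```

```bash
python3 -c "
from h import *
ims=[]
for c in ['scene','side']:
    p,d=manip.camera(c)
    k=manip.get_calibration(c);T=np.array(k['camera_from_world'])
    def pr(w):
        q=T@np.r_[w,1];n=np.array([q[0],-q[1]])/-q[2];n=n*(1+k['k1']*(n@n));K=np.array(k['intrinsics']);return (K@np.r_[n,1])[:2]
    s=manip.observe();t=pr(s['position']);g=pr(s['position']+[0,0,.019])
    u0,v0=int(t[0])-40,int(t[1])-60
    im=cv2.resize(p[v0:v0+100,u0:u0+80,::-1],None,fx=5,fy=5,interpolation=cv2.INTER_CUBIC)
    for w,col in ((t,(0,255,0)),(g,(255,255,0))): cv2.circle(im,(int((w[0]-u0+.5)*5),int((w[1]-v0+.5)*5)),3,col,-1)
    ims.append(im)
cv2.imwrite('pics/c3.png',np.hstack(ims))
"
```

```text
(no output)
```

View pics/c3.png

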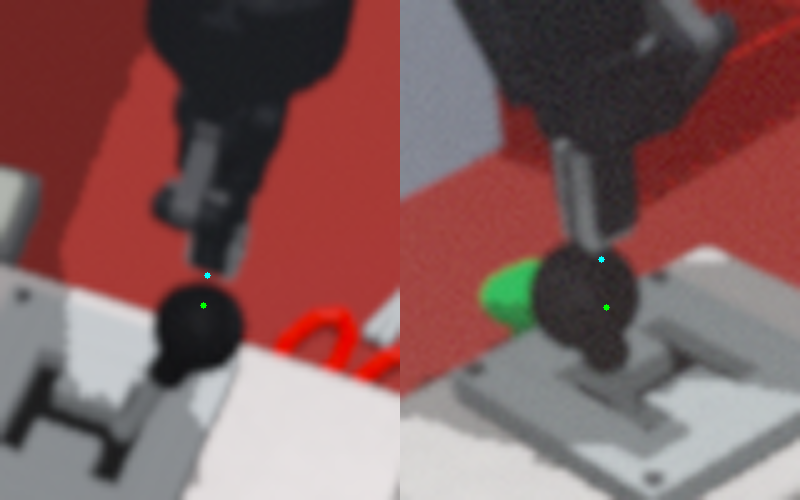

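```bash
python3 -c "
from h import *
for c in ['scene','side']:
    p,d=manip.camera(c);W=cloud(c,d);rel=W[...,:2]-C
    T=np.linalg.inv(np.array(manip.get_calibration(c)['camera_from_world']));print(c,'cam at',T[:3,3])
    m=np.stack([rel@X,rel@Y,W[...,2]],-1).reshape(-1,3)
    m=m[(abs(m[:,0]+.03)<.07)&(abs(m[:,1]-.043)<.07)]
    for z in np.arange(.13,.26,.01):
        q=m[(m[:,2]>=z)&(m[:,2]<z+.01)]
        if len(q): print(round(z,3),len(q),'x',np.round(np.percentile(q[:,0],[3,50,97]),3),'y',np.round(np.percentile(q[:,1],[3,50,97]),3))
"
```

```text
scene cam at [1.19237418 0.14865537 0.85775195]
0.13 13 x [-0.013 -0.009 -0.006] y [0.03  0.035 0.043]
0.14 23 x [-0.013 -0.003  0.   ] y [0.031 0.05  0.063]
0.15 77 x [-0.019 -0.004  0.001] y [0.027 0.049 0.064]
0.16 143 x [-0.029 -0.01  -0.001] y [0.03  0.047 0.061]
0.17 48 x [-0.026 -0.018 -0.009] y [0.038 0.047 0.054]
0.18 19 x [-0.034 -0.025 -0.018] y [0.035 0.052 0.056]
0.19 36 x [-0.031 -0.019 -0.017] y [0.034 0.047 0.056]
0.2 28 x [-0.033 -0.018 -0.016] y [0.038 0.049 0.056]
0.21 5 x [-0.04  -0.038 -0.025] y [0.056 0.056 0.057]
0.22 14 x [-0.035 -0.019  0.   ] y [0.047 0.057 0.058]
0.23 27 x [-0.024 -0.016  0.006] y [0.041 0.054 0.058]
0.24 49 x [-0.039 -0.015  0.018] y [0.029 0.055 0.062]
0.25 40 x [-0.043 -0.015  0.024] y [0.029 0.057 0.062]
side cam at [0.19729111 0.49443712 0.4895744 ]
0.13 11 x [-0.031 -0.024 -0.016] y [0.032 0.049 0.057]
0.14 66 x [-0.036 -0.032 -0.015] y [0.036 0.054 0.062]
0.15 126 x [-0.038 -0.032 -0.009] y [0.032 0.055 0.063]
0.16 167 x [-0.034 -0.027 -0.007] y [0.032 0.051 0.06 ]
0.17 29 x [-0.027 -0.019 -0.01 ] y [0.04  0.046 0.051]
0.18 52 x [-0.042 -0.036 -0.023] y [0.036 0.051 0.055]
0.19 86 x [-0.044 -0.039 -0.025] y [0.037 0.05  0.055]
0.2 95 x [-0.044 -0.038 -0.017] y [0.038 0.05  0.055]
0.21 72 x [-0.044 -0.037 -0.022] y [0.037 0.051 0.055]
0.22 113 x [-0.061 -0.035 -0.005] y [0.034 0.055 0.057]
0.23 198 x [-0.068 -0.039  0.004] y [0.033 0.054 0.056]
0.24 230 x [-0.077 -0.045  0.011] y [0.035 0.054 0.06 ]
0.25 252 x [-0.085 -0.044  0.019] y [0.034 0.054 0.06 ]
```

The crop and depth disagree with the tool data. The finger block is centred near x = -0.030, as reported, but its end is at about z = 0.178 where the TCP reading says 0.152. So the tips hovered over the knob and never touched it. I'll back off, lower by about 35 mm and recheck the tip height.

>>> send_rows(rows=[[-1, [0, -0.015, 0], [0, 0, 0]], [-1, [0, -0.015, 0], [0, 0, 0]], [-1, [0, -0.015, 0], [0, 0, 0]], [-1, [0, -0.005, 0], [0, 0, 0]], [-1, [0, 0, 0.01], [0, 0, 0]], [-1, [0, 0, 0.01], [0, 0, 0]], [-1, [0, 0, 0.01], [0, 0, 0]], [-1, [0, 0, 0], [0, 0, 0]], [-1, [0, 0, 0], [0, 0, 0]]])

```text
time_s: 8.1
position: [0.5443, 0.0987, 0.1221]
orientation: [-2.372, -2.06, 0.001]
wrist_force: [-0.1, 0.4, 0.0]
opening: 0.001
grasp_force: 0.0
```

```bash
cat >> h.py <<'E'
def fing(cams=('side',)):
    s=manip.observe();p0=s['position'];t=np.array([(p0[:2]-C)@X,(p0[:2]-C)@Y])
    for c in cams:
        p,d=manip.camera(c);W=cloud(c,d);rel=W[...,:2]-C
        m=np.stack([rel@X,rel@Y,W[...,2]],-1).reshape(-1,3)
        m=m[(abs(m[:,0]-t[0])<.02)&(abs(m[:,1]-t[1])<.02)&(m[:,2]>.1)]
        print(c,'low z',np.round(np.sort(m[:,2])[[0,2,5,10,20]],3),[int(((m[:,2]>z)&(m[:,2]<z+.005)).sum()) for z in np.arange(.10,.2,.005)])
E
python3 -c "
from h import *
st();fing(('side','scene'));fitk(-.33,-.13)
p,d=manip.camera('side');cv2.imwrite('pics/c4.png',cv2.resize(p[120:260,200:360,::-1],None,fx=4,fy=4,interpolation=cv2.INTER_CUBIC))
"
```

```text
t 8.1 tcp machine [-0.0801  0.0434  0.1221] toolx vs Y 0.001 z [-0.001  0.    -1.   ] F [-0.1  0.4  0. ] op 0.0 q [-0.09  0.79 -0.28  1.66  0.3   0.73 -0.66]
side low z [0.149 0.15  0.151 0.152 0.155] [0, 0, 0, 0, 0, 0, 0, 0, 0, 3, 18, 37, 38, 45, 48, 53, 39, 28, 29, 49]
scene low z [0.148 0.152 0.155 0.157 0.161] [0, 0, 0, 0, 0, 0, 0, 0, 0, 1, 6, 11, 20, 15, 15, 11, 0, 3, 3, 8]
scene 287 a,f [-0.33  -0.135] res 0.0008 knob [-0.0189  0.0449  0.1512]
side 373 a,f [-0.314 -0.122] res 0.0005 knob [-0.017   0.0429  0.1522]
```

View pics/c4.png

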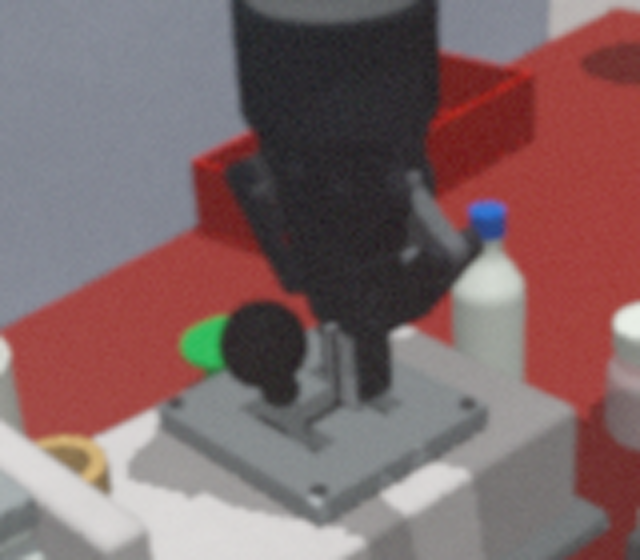

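The finger end is at z of about 0.149 with the TCP reported at 0.122, so the real tip is about 27 mm above the reading. The crop shows the shut fingers at about (350,370), on the robot's side of the knob at (262,340). I'll lower 10 mm and push forward.

>>> send_rows(rows=[[-1, [0, 0, 0.01], [0, 0, 0]], [-1, [0, 0.01, 0], [0, 0, 0]], [-1, [0, 0.008, 0], [0, 0, 0]], [-1, [0, 0.004, 0], [0, 0, 0]], [-1, [0, 0.003, 0], [0, 0, 0]], [-1, [0, 0.003, 0], [0, 0, 0]], [-1, [0, 0.003, 0], [0, 0, 0]], [-1, [0, 0.003, 0], [0, 0, 0]], [-1, [0, 0.003, 0], [0, 0, 0]], [-1, [0, 0.003, 0], [0, 0, 0]], [-1, [0, 0, 0], [0, 0, 0]], [-1, [0, 0, 0], [0, 0, 0]]])

```text
time_s: 9.55
position: [0.5839, 0.0931, 0.1125]
orientation: [-2.372, -2.06, -0.0]
wrist_force: [-0.9, 0.5, 1.2]
opening: 0.002
grasp_force: 0.4
```

```bash
python3 -c "
from h import *
st();fitk(-.33,-.06)"
```

```text
t 9.55 tcp machine [-0.0401  0.0435  0.1125] toolx vs Y 0.001 z [ 0.  0. -1.] F [-0.9  0.5  1.2] op 0.0 q [-0.07  0.86 -0.29  1.53  0.3   0.8  -0.62]
scene 289 a,f [-0.33  -0.058] res 0.0009 knob [-0.0081  0.0453  0.1522]
side 256 a,f [-0.315 -0.042] res 0.0006 knob [-0.0058  0.0433  0.153 ]
```

>>> send_rows(rows=[[-1, [0, 0.003, 0], [0, 0, 0]], [-1, [0, 0.002, 0], [0, 0, 0]], [-1, [0, 0.002, 0], [0, 0, 0]], [-1, [0, 0, 0], [0, 0, 0]], [-1, [0, 0, 0], [0, 0, 0]]])

```text
time_s: 10.15
position: [0.5909, 0.0921, 0.1125]
orientation: [2.372, 2.06, 0.0]
wrist_force: [-0.7, -0.4, 1.2]
opening: -0.001
grasp_force: 0.5
```

```bash
python3 -c "
from h import *
st();fitk(-.33,-.0)"
```

```text
t 10.15 tcp machine [-0.0331  0.0435  0.1125] toolx vs Y 0.001 z [ 0.  0. -1.] F [-0.7 -0.4  1.2] op -0.0 q [-0.07  0.86 -0.29  1.5   0.3   0.82 -0.61]
scene 282 a,f [-0.329 -0.009] res 0.0008 knob [-0.0012  0.0452  0.1525]
side 252 a,f [-0.315  0.005] res 0.0007 knob [0.0008 0.0434 0.1531]
```

Centred in the crossbar. Now I'll go around to the left side of the knob.

>>> send_rows(rows=[[-1, [0, -0.015, 0], [0, 0, 0]], [-1, [0, -0.015, 0], [0, 0, 0]], [-1, [0.015, 0, 0], [0, 0, 0]], [-1, [0.02, 0, 0], [0, 0, 0]], [-1, [0.02, 0, 0], [0, 0, 0]], [-1, [0, 0, 0], [0, 0, 0]], [-1, [0, 0.02, 0], [0, 0, 0]], [-1, [0, 0.02, 0], [0, 0, 0]], [-1, [0, 0.02, 0], [0, 0, 0]], [-1, [0, 0.003, 0], [0, 0, 0]], [-1, [0, 0, 0], [0, 0, 0]], [-1, [0, 0, 0], [0, 0, 0]]])

```text
time_s: 11.45
position: [0.6306, 0.1422, 0.1125]
orientation: [-2.371, -2.06, 0.0]
wrist_force: [-0.2, -0.1, 0.6]
opening: 0.001
grasp_force: 0.0
```

```bash
python3 -c "
from h import *
st();fitk(-.33,-.0)"
```

```text
t 11.45 tcp machine [-0.0008  0.0986  0.1125] toolx vs Y 0.002 z [-0.  0. -1.] F [-0.2 -0.1  0.6] op 0.0 q [-0.15  0.93 -0.28  1.3   0.28  0.95 -0.63]
scene 270 a,f [-0.33  -0.006] res 0.0009 knob [-0.0008  0.0454  0.1524]
side 386 a,f [-0.315  0.006] res 0.0006 knob [0.0008 0.0433 0.1531]
```

>>> send_rows(rows=[[-1, [-0.01, 0, 0], [0, 0, 0]], [-1, [-0.005, 0, 0], [0, 0, 0]], [-1, [-0.005, 0, 0], [0, 0, 0]], [-1, [-0.005, 0, 0], [0, 0, 0]], [-1, [-0.005, 0, 0], [0, 0, 0]], [-1, [-0.005, 0, 0], [0, 0, 0]], [-1, [-0.005, 0, 0], [0, 0, 0]], [-1, [-0.005, 0, 0], [0, 0, 0]], [-1, [-0.005, 0, 0], [0, 0, 0]], [-1, [0, 0, 0], [0, 0, 0]]])

```text
time_s: 12.55
position: [0.6241, 0.0913, 0.1124]
orientation: [2.373, 2.059, -0.001]
wrist_force: [-0.1, 0.8, -0.1]
opening: -0.001
grasp_force: 0.0
```

```bash
python3 -c "
from h import *
st();fitk(-.13,-.0)"
```

```text
t 12.55 tcp machine [-1.000e-04  4.740e-02  1.124e-01] toolx vs Y 0.0 z [-0.    -0.001 -1.   ] F [-0.1  0.8 -0.1] op -0.0 q [-0.07  0.91 -0.29  1.37  0.29  0.91 -0.57]
scene 206 a,f [-0.132 -0.008] res 0.0009 knob [-0.0011  0.0184  0.1588]
side 318 a,f [-0.122  0.004] res 0.0012 knob [0.0005 0.017  0.159 ]
```

>>> send_rows(rows=[[-1, [-0.005, 0, 0], [0, 0, 0]], [-1, [-0.005, 0, 0], [0, 0, 0]], [-1, [-0.005, 0, 0], [0, 0, 0]], [-1, [-0.005, 0, 0], [0, 0, 0]], [-1, [-0.005, 0, 0], [0, 0, 0]], [-1, [-0.005, 0, 0], [0, 0, 0]], [-1, [-0.005, 0, 0], [0, 0, 0]], [-1, [-0.005, 0, 0], [0, 0, 0]], [-1, [-0.005, 0, 0], [0, 0, 0]], [-1, [-0.005, 0, 0], [0, 0, 0]], [-1, [-0.005, 0, 0], [0, 0, 0]], [-1, [-0.004, 0, 0], [0, 0, 0]], [-1, [0, 0, 0], [0, 0, 0]], [-1, [0, 0, 0], [0, 0, 0]]])

```text
time_s: 14.05
position: [0.6159, 0.0339, 0.1126]
orientation: [2.372, 2.06, -0.0]
wrist_force: [-0.2, -0.1, -0.2]
opening: -0.0
grasp_force: 0.0
```

```bash
python3 -c "
from h import *
st();fitk(.3,-.0)"
```

```text
t 14.05 tcp machine [-1.000e-04 -1.070e-02  1.126e-01] toolx vs Y 0.001 z [ 0. -0. -1.] F [-0.2 -0.1 -0.2] op -0.0 q [ 0.03  0.89 -0.3   1.42  0.31  0.87 -0.5 ]
scene 181 a,f [ 0.293 -0.009] res 0.001 knob [-0.0013 -0.0404  0.154 ]
side 299 a,f [0.304 0.006] res 0.001 knob [ 0.0008 -0.0419  0.1536]
```

>>> send_rows(rows=[[-1, [-0.002, 0, 0], [0, 0, 0]], [-1, [-0.002, 0, 0], [0, 0, 0]], [-1, [0, 0, 0], [0, 0, 0]], [-1, [0.01, 0, 0], [0, 0, 0]], [-1, [0.01, 0, 0], [0, 0, 0]], [-1, [0, -0.02, 0], [0, 0, 0]], [-1, [0, -0.02, 0], [0, 0, 0]], [-1, [0, -0.025, 0], [0, 0, 0]], [-1, [0, 0, 0], [0, 0, 0]], [-1, [-0.02, 0, 0], [0, 0, 0]], [-1, [-0.02, 0, 0], [0, 0, 0]], [-1, [-0.011, 0, 0], [0, 0, 0]], [-1, [0, 0, 0], [0, 0, 0]], [-1, [0, 0, 0], [0, 0, 0]]])

```text
time_s: 15.55
position: [0.547, 0.0096, 0.1125]
orientation: [-2.371, -2.06, -0.001]
wrist_force: [-0.0, 0.3, 1.1]
opening: 0.005
grasp_force: 0.0
```

```bash
python3 -c "
from h import *
st();fitk(.33,-.0)"
```

```text
t 15.55 tcp machine [-0.0649 -0.0444  0.1125] toolx vs Y 0.002 z [ 0.     0.001 -1.   ] F [-0.   0.3  1.1] op 0.0 q [ 0.08  0.8  -0.29  1.69  0.33  0.69 -0.53]
scene 272 a,f [ 0.322 -0.01 ] res 0.0009 knob [-0.0014 -0.0443  0.1528]
side 380 a,f [0.333 0.004] res 0.0008 knob [ 0.0005 -0.0457  0.1523]
```

The lever is in the right-hand position (a about 0.33, f about 0). Now the forward push.

>>> send_rows(rows=[[-1, [0, 0.012, 0], [0, 0, 0]], [-1, [0, 0.012, 0], [0, 0, 0]], [-1, [0, 0.005, 0], [0, 0, 0]], [-1, [0, 0.004, 0], [0, 0, 0]], [-1, [0, 0.004, 0], [0, 0, 0]], [-1, [0, 0.004, 0], [0, 0, 0]], [-1, [0, 0.004, 0], [0, 0, 0]], [-1, [0, 0.004, 0], [0, 0, 0]], [-1, [0, 0.004, 0], [0, 0, 0]], [-1, [0, 0.004, 0], [0, 0, 0]], [-1, [0, 0.004, 0], [0, 0, 0]], [-1, [0, 0.003, 0], [0, 0, 0]], [-1, [0, 0.003, 0], [0, 0, 0]], [-1, [0, 0.003, 0], [0, 0, 0]], [-1, [0, 0, 0], [0, 0, 0]], [-1, [0, 0, 0], [0, 0, 0]]])

```text
time_s: 17.25
position: [0.6161, -0.0014, 0.1125]
orientation: [2.372, 2.06, 0.0]
wrist_force: [0.0, -0.0, -0.7]
opening: -0.003
grasp_force: 0.2
```

```bash
python3 -c "
from h import *
st();fitk(.33,.28)"
```

```text
t 17.25 tcp machine [ 0.0051 -0.0455  0.1125] toolx vs Y 0.001 z [ 0.  0. -1.] F [ 0.  -0.  -0.7] op -0.0 q [ 0.09  0.89 -0.31  1.43  0.32  0.87 -0.45]
scene 271 a,f [0.319 0.259] res 0.0008 knob [ 0.0359 -0.0424  0.1485]
side 282 a,f [0.333 0.277] res 0.0011 knob [ 0.0383 -0.044   0.1473]
```

>>> send_rows(rows=[[-1, [0, 0.0015, 0], [0, 0, 0]], [-1, [0, 0.0015, 0], [0, 0, 0]], [-1, [0, 0.001, 0], [0, 0, 0]], [-1, [0, 0, 0], [0, 0, 0]]])

```text
time_s: 17.75
position: [0.62, -0.0019, 0.1125]
orientation: [-2.372, -2.06, -0.0]
wrist_force: [-2.2, 0.3, -0.9]
opening: -0.002
grasp_force: 0.7
```

>>> send_rows(rows=[[-1, [0, 0.001, 0], [0, 0, 0]], [-1, [0, 0, 0], [0, 0, 0]]])

```text
time_s: 17.95
position: [0.621, -0.002, 0.1125]
orientation: [-2.372, -2.06, -0.0]
wrist_force: [-1.9, -0.4, -0.9]
opening: 0.0
grasp_force: 0.8
```

```bash
python3 -c "
from h import *
st();fitk(.33,.30)"
```

```text
t 17.95 tcp machine [ 0.01   -0.0455  0.1125] toolx vs Y 0.001 z [-0.  0. -1.] F [-1.9 -0.4 -0.9] op 0.0 q [ 0.09  0.9  -0.31  1.41  0.31  0.88 -0.45]
scene 272 a,f [0.321 0.292] res 0.0009 knob [ 0.0403 -0.0423  0.1472]
side 278 a,f [0.334 0.307] res 0.001 knob [ 0.0423 -0.0438  0.1461]
```

One more millimetre, then back away and up.

>>> send_rows(rows=[[-1, [0, 0.001, 0], [0, 0, 0]], [-1, [0, 0, 0], [0, 0, 0]], [-1, [0, -0.01, 0], [0, 0, 0]], [-1, [0, -0.02, 0], [0, 0, 0]], [-1, [0, -0.03, 0], [0, 0, 0]], [-1, [0, -0.03, 0], [0, 0, 0]], [-1, [0, 0, -0.03], [0, 0, 0]], [-1, [0, 0, -0.03], [0, 0, 0]], [-1, [0, 0, -0.03], [0, 0, 0]], [-1, [0, 0, -0.03], [0, 0, 0]], [-1, [0, 0, 0], [0, 0, 0]], [-1, [0, 0, 0], [0, 0, 0]]])

```text
time_s: 19.25
position: [0.5331, 0.0103, 0.2327]
orientation: [2.371, 2.059, 0.002]
wrist_force: [-0.1, -0.8, -0.6]
opening: 0.001
grasp_force: 0.0
```

```bash
python3 -c "
from h import *
st();fitk(.33,.31,'5')"
```

```text
t 19.25 tcp machine [-0.0787 -0.0456  0.2327] toolx vs Y 0.001 z [ 0.001 -0.    -1.   ] F [-0.1 -0.8 -0.6] op 0.0 q [ 0.11  0.62 -0.36  1.59  0.25  0.97 -0.46]
scene 254 a,f [0.323 0.303] res 0.0008 knob [ 0.0418 -0.0425  0.1467]
side 341 a,f [0.333 0.315] res 0.0008 knob [ 0.0434 -0.0435  0.1458]
```

View pics/scene5.png

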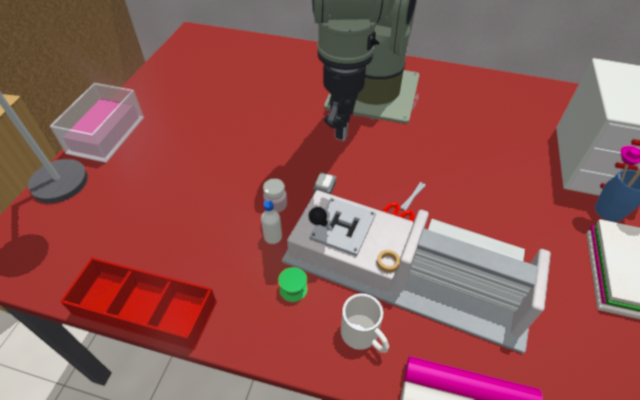

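The knob is now at (318,215), on the far right of the gate. The hand is clear at (340,130), and the other things are where they started.

```bash
python3 -c "
from plant import manip
print(manip.sign_off())"
```

```text
the job is handed in; nothing more can be done
None
```

The lever is fully home in the third slot (about 0.33 rad across, 0.31 rad forward), the hand is clear and the other things look unmoved; the job is handed in, with no verdict returned. One risk: before I found the real fingertips sit about 27 mm above the reported TCP, the grasp point computed from that reading came to about 23 mm from the knob, under the 24 mm limit, though the fingers were only hovering over it.

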